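# Pin the swing bar of the lens drilling jig

### The arm

A 6-joint arm with a two-finger parallel gripper is mounted at the origin on the work surface. World frame = base frame: x ahead of the robot, y to its left, z up, the work surface at z = 0. Lengths are in m, angles in rad, forces in N, time in s.
With the tool pointing down it reaches from about 0.35 to 0.775 m from the base axis. Payload 5.5 kg.
Tool frame: the origin (TCP) lies midway between the tips of the shut fingers; the grasp point (between the pads) lies 19 mm behind it; z points along the fingers, y is the line along which they close (so a half turn about z gives the same grasp; the last joint's range is limited). The gripper opens to 85 mm and grips with 20 to 120 N. Pads are 22 mm wide; open, the fingers measure 114 mm over their backs; the gripper's body (76 mm by 85 mm) begins 54 mm behind the grasp point. The pads swing forward as they close: fully open they stand 13 mm farther back than shut.
Start: joints at [-0.14, 0.313, 0.046, 1.304, 0, 1.431], TCP at [0.575, -0, 0.231] pointing down, gripper open.
Joint ranges: [-2.76, 2.76], [-0.86, 1.69], [-1.03, 1.26], [-2.2, 2.34], [-1.47, 1.5], [-3.14, 3.14]. Speed limits (rad/s): [2.57, 2.57, 3.14, 3.14, 3.14, 3.14].

### API

Orientations are given as a unit quaternion [w, x, y, z].
In Python, from workcell import env gives the robot as it stands.
- The arm moves only by the tool move_arm, never from a script. Its argument "targets" is a list of rows, each a list of 3 entries, a list of its own where there are three numbers: the shift along the tool's x, y, z in mm, then the turn, a rotation vector about the tool's x, y, z in units of 10 degrees (1.0 is 10 degrees), then the closure, from -1 (fully open) to 1 (shut). In form: [[[dx, dy, dz], [ax, ay, az], gripper], ...]. A call has 1 to 5 rows; each row is the pose to reach, as a shift and turn from the pose commanded when the call began, along the tool's axes at that moment; what a row does not reach only later rows make up. A row lasts 1/8 s, in which the tool goes at most 62.5 mm and 10.7 degrees, less where a joint would pass 70% of its speed; a pose out of reach is approached as far as the arm can. A call with a gripper value outside its range is refused whole. The fingers move at their own pace and stop on an object; "squeeze" is the grip in N (left out, the last holds). Time passes only in rows, so rows that repeat a pose let the fingers close. It gives the time, the measured TCP pose, the force, the opening and the grip force at its end, in the units of the state.
- env.get_state(): the state, without advancing time (a new reading comes with each control period).
- env.read_camera(name): name is "scene" or "side" or "wrist"; returns a dict with "pixels" (384x512x3 uint8, red, green, blue), "fovy" (degrees; the focal length in pixels is half the picture's height over the tangent of half this angle, whatever the lens; pixels are square), "cx", "cy" (the principal point, pixels), "dist_coeffs" ([k1, k2, p1, p2, k3] as OpenCV has them; the pictures are not rectified), "extrinsics" (4x4, takes a point from world to camera coordinates); the wrist camera has in their place "mount" (4x4, takes a point from camera to tool coordinates, whose origin is the TCP and whose axes are the flange's). Camera axes: x right, y up, looking along -z (the intrinsics and any distortion apply to the point x, -y, -z); pixel columns grow to the right and rows downward; lengths in m; the calibration is good to about 2 mm. A picture is of the moment at which its call begins: read the wrist's pose just before it. There is no depth.
- env.hand_in(): hands the job in; it is judged then, once.
Trained networks look in a picture, given as the dict that the camera call returned (one of the last four; its "shot" number tells which), for a name from the list of things; names that differ only in an ending like _2 or _b are one class to them, and where a whole thing is asked for, a point or a joint stands for the part that bears it (a point fixed in the world has none). Each returns a list of dicts, best first, with "confidence" (0 to 1); they miss things now and then, are a little off and sometimes report something else, mostly with a low value. They report only what shows in the picture. A call takes as long as a camera call.
- env.spot_in(thing, picture): "centre" ([x, y, z] in m, in world coordinates, good to about 4 mm: the middle of the surface that is visible of it).
- env.regions_of(thing, picture): "mask" (384x512 bool, what is visible of it).
- env.landmark_of(thing, picture): "centre" ([x, y, z] in m, in world coordinates, good to about 4 mm: a listed point, or the origin of a listed thing).
The state is a dict: "clock": time; "joint_pos": joint angles; "qvel": joint speeds; "tau": joint torques, N m; "tcp_pos": TCP position; "orientation": TCP orientation; "wrist_force": force on the tool from outside, world axes, zero at the start; "ft_torque": the same for the moment, N m; "finger_gap": finger opening in m; "grip_force": force on a finger pad.
Only numpy, scipy, OpenCV 4.12 (cv2) and the standard library are available. Lean on these libraries where they do the work, as an engineer would, in place of code of your own. Each camera call takes 0.05 s, during which the arm holds its last target. There are 200 camera calls.

### The job

Lock the swing bar of the lens drilling jig: take the red pin from the rack, put it through the hole in the blue bar, swing the bar round by feel until its hole lines up with the hidden hole in the black block below, and push the pin fully home until its collar sits flat on the bar, and let go. Feel gently: never press or drag the pin against the jig with more than 45 N. Leave the yellow pin, the spectacles, the screwdriver and the bottle where they are.

Things in the scene. Friction and masses are not known exactly. Their poses are not given: they have to be found in the camera images.
- jig: Lens drilling jig, fixed to the bench: aluminium base plate 170 x 220 x 12 mm. Origin: centre of its underside; z up. It carries a pivot post, a blue swing bar and, under the bar's wide free end, a black block; a lens lies on a rubber rest under the bar.
- pivot (a point): Where the bar's upright pivot axis meets the level of the bar's top face: jig (0, -60) mm, 58 mm above the bench. The post's cap stands 7 mm higher. The bar turns about it with slight friction (under 3 N at its hole) and stays where it is left. Axes as the jig's.
- bar_hole (a point): Centre of the hole in the bar's free end, at the bar's top face, 58 mm above the bench. Hole 12 mm across, through the 12 mm thick bar, mouth bevelled 2 mm, 120 mm from the pivot. Axes turn with the bar: y from pivot to hole, z up. Bar's end: 80 mm along x, 50 mm along y. It starts swung out to the jig's +x side and must swing towards jig -x by 3 to 31 mm before the holes line up.
- block_top (a point): A point on top of the black block, at jig (14, 60) mm: 45 mm above the bench, 1 mm under the bar. Block 96 (x) x 50 (y) mm. Its 11.5 mm hole, square-edged and hidden by the bar, lies 2 to 26 mm from here towards jig -x, on the arc that the bar's hole sweeps (to 0.4 mm); where is not measured. A plunger 10 mm down in it yields to about 6 N and stays pushed. Axes as the jig's.
- pin_grip (a point): Centre of the lock pin's red handle, half-way up; z up. Handle 14 (x) x 22 (y) x 46 (z) mm; below it a dark collar 22 mm across, 4 mm thick, underside 27 mm below this point; then a steel shaft 10 mm across, 40 mm long, tip 67 mm below this point, its last 2 mm tapered to 8 mm across. About 80 g. It stands loosely in a rack hole, collar on the rack, tip 8 mm above the bench.
- rack: White pin rack fixed to the bench, 60 x 130 x 48 mm, with two upright holes (14 mm) at its y = -32 and +32 mm, one pin in each; which is where changes. Origin: centre of its underside.
- spare_grip (a point): Centre of the yellow handle of the spare pin, otherwise the same as the red one, in the other rack hole. To be left alone.
- glasses_mid (a point): Middle of a folded pair of black spectacles lying flat, 130 x 40 x 15 mm, long along its x. To be left alone.
- screwdriver: Small screwdriver lying on the bench, 140 mm long along its x. To be left alone.
- cleaner_mid (a point): Middle of a blue spray-cleaner bottle, 40 mm across, 110 mm tall. To be left alone.

How it is judged:
By the outcome, as a careful person would: the job done as asked, in the order asked, and still so for the second after the job is handed in, with the robot touching nothing.
It also fails if it takes over 64 s, if anything falls off the work surface, if the arm or the gripper's body presses on something with over 40 N, if the wrist force passes 120 N, or if a joint passes its speed limit or range.

## Working session

There is one attempt and no reset: what is moved stays moved. The work goes in short steps, Python scripts to look and compute and a tool call to move; the robot and the scene stay as the last step left them, time stands still between calls to the robot, and variables do not carry over. Pictures are saved under pics/ and viewed, at most 10 in all, crops included, and the job is handed in when it is done.

Besides the shell and the picture viewer there is one more tool, called as name(argument=value, ...) on one line, values as JSON. move_arm: Moves the arm, as the interface text tells. Its arguments: {"type":"object","properties":{"targets":{"type":"array","items":{"type":"array"}},"squeeze":{"type":"number"}},"required":["targets"]}

```bash
mkdir -p pics; ls; cat > h.py <<'E'
import numpy as np, cv2
from workcell import env
from scipy.spatial.transform import Rotation as R
def st():
    s=env.get_state(); q=s["orientation"]
    return s, np.array(s["tcp_pos"]), R.from_quat([q[1],q[2],q[3],q[0]])
def save(p,n): cv2.imwrite("pics/"+n+".png",cv2.cvtColor(p["pixels"],cv2.COLOR_RGB2BGR))
E
python3 - <<'E'
from h import *
s,p,r=st(); print(s); print(r.as_matrix().round(3))
for c in ["scene","side"]:
    im=env.read_camera(c); save(im,c+"0")
    for t in ["jig","pivot","bar_hole","block_top","pin_grip","spare_grip","rack","glasses_mid","screwdriver","cleaner_mid"]:
        l=env.landmark_of(t,im)
        print(c,t,[(np.round(x["centre"],4).tolist(),round(x["confidence"],2)) for x in l[:2]])
E
python3 -c "
import cv2,numpy as np
"
```

```text
pics
{'clock': 0.0, 'joint_pos': array([-1.39592970e-01,  3.14025690e-01,  4.49575256e-02,  1.30364009e+00,
       -1.74606091e-05,  1.43121371e+00]), 'qvel': array([ 4.84191487e-04, -8.35841439e-05, -5.09677768e-05,  3.47498839e-04,
       -5.58635714e-04, -7.88547011e-04]), 'tau': array([-2.90074182e-03, -4.80629075e+01,  2.98531097e+01,  1.95313990e-02,
       -3.83516899e-04, -4.27451073e-05]), 'tcp_pos': array([5.74460145e-01, 6.49737451e-05, 2.30385751e-01]), 'orientation': array([-7.58191081e-04,  7.07110113e-01,  7.07102803e-01, -5.82315621e-04]), 'wrist_force': array([-0.14969676,  0.29612879,  0.02898455]), 'ft_torque': array([-0.00343768, -0.00062768, -0.03837668]), 'grip_force': 0.0, 'finger_gap': 0.08565658692954387}
[[ 0.     1.    -0.002]
 [ 1.    -0.     0.   ]
 [ 0.    -0.002 -1.   ]]
scene jig [([0.53, 0.1838, -0.0018], 0.88)]
scene pivot [([0.5249, 0.1251, 0.0581], 0.56), ([0.4997, -0.2919, 0.0736], 0.3)]
scene bar_hole [([0.5535, 0.2407, 0.06], 0.67)]
scene block_top [([0.5511, 0.2486, 0.0465], 0.75)]
scene pin_grip [([0.4928, -0.2295, 0.0754], 0.45)]
scene spare_
[... 275 characters left out ...]
_mid [([0.6301, -0.4939, 0.0561], 0.65)]
side jig [([0.5294, 0.1854, 0.0019], 0.82), ([0.4979, -0.2956, 0.073], 0.33)]
side pivot [([0.5259, 0.1254, 0.0548], 0.76), ([0.765, 0.1255, 0.0125], 0.6)]
side bar_hole [([0.552, 0.2467, 0.0573], 0.9)]
side block_top [([0.7649, 0.1238, 0.0113], 0.63), ([0.5522, 0.242, 0.0446], 0.6)]
side pin_grip [([0.4884, -0.2309, 0.0786], 0.65)]
side spare_grip [([0.4997, -0.2934, 0.0751], 0.58)]
side rack [([0.4974, -0.2616, -0.0017], 0.95), ([0.4919, -0.231, 0.0774], 0.72)]
side glasses_mid [([0.762, 0.1279, 0.0116], 0.73), ([0.4967, -0.2956, 0.0715], 0.47)]
side screwdriver [([0.7961, -0.1512, 0.0002], 0.69)]
side cleaner_mid [([0.6339, -0.4927, 0.0519], 0.96)]
```

View pics/scene0.png

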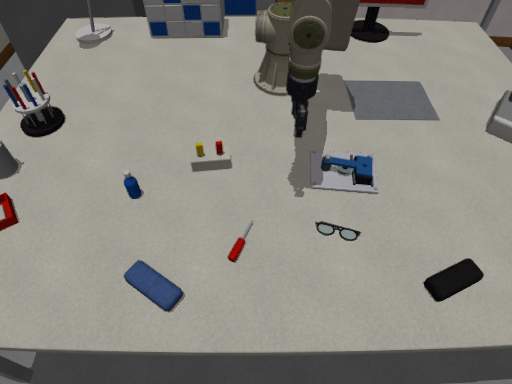

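View pics/side0.png

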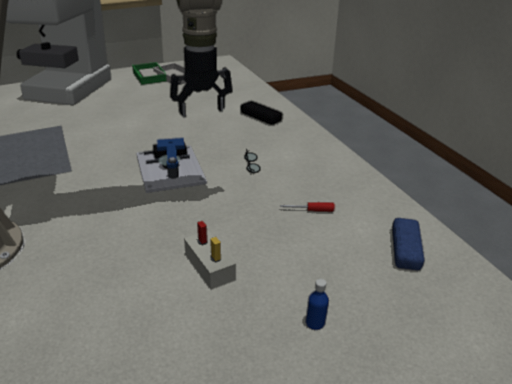

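move_arm(targets=[[[-60,-21,10],[0,0,-0.2],-1],[[-120,-42,20],[0,0,-0.4],-1],[[-180,-63,30],[0,0,-0.7],-1],[[-230,-84,30],[0,0,-0.7],-1],[[-230,-84,30],[0,0,-0.7],-1]])

```text
clock: 1.72
tcp_pos: [0.4895, -0.2337, 0.2011]
orientation: [0.0, 0.665, 0.747, -0.0]
wrist_force: [0.4, -0.8, 0.5]
finger_gap: 0.0854
grip_force: 0.0
```

```bash
python3 - <<'E'
from h import *
s,p,r=st(); print(s["clock"],p,r.as_euler("xyz",degrees=True))
im=env.read_camera("wrist"); save(im,"w1"); print(im["mount"])
for t in ["pin_grip","spare_grip","rack"]:
    print(t,[(np.round(x["centre"],4).tolist(),round(x["confidence"],2)) for x in env.landmark_of(t,im)[:2]])
    print(t,[(np.round(x["centre"],4).tolist(),round(x["confidence"],2)) for x in env.spot_in(t,im)[:2]])
m=env.regions_of("pin_grip",im)
if m: 
    c=np.argwhere(m[0]["mask"]); print(m[0]["confidence"],c.min(0),c.max(0))
E
```

```text
1.725 [ 0.48954612 -0.23368908  0.201105  ] [-1.79985152e+02  3.21592855e-02  9.66244485e+01]
[[ 5.83634482e-04  9.63057843e-01  2.69293986e-01  6.82258998e-02]
 [ 9.99999817e-01 -6.04417762e-04 -5.73763052e-06 -2.97412028e-04]
 [ 1.57240398e-04  2.69293940e-01 -9.63058020e-01 -1.42620291e-01]
 [ 0.00000000e+00  0.00000000e+00  0.00000000e+00  1.00000000e+00]]
pin_grip [([0.4921, -0.2304, 0.0744], 0.76)]
pin_grip [([0.4912, -0.2267, 0.0985], 0.63)]
spare_grip [([0.4953, -0.2884, 0.0752], 0.67)]
spare_grip [([0.4974, -0.2816, 0.0937], 0.66)]
rack [([0.4936, -0.2623, 0.0033], 0.63)]
rack [([0.4925, -0.2504, 0.0492], 0.9)]
0.71 [168 246] [201 267]
```

View pics/w1.png

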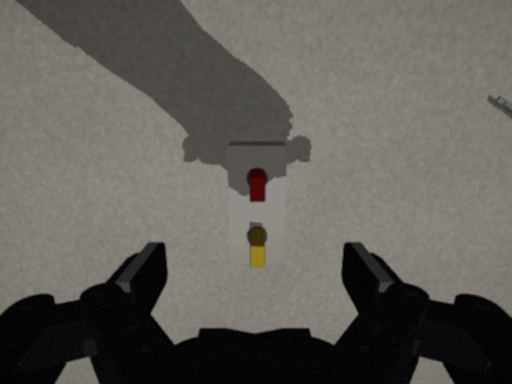

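move_arm(targets=[[[3,1.5,50],[0,0,0],-1],[[3,1.5,100],[0,0,0],-1],[[3,1.5,139],[0,0,0],-1],[[3,1.5,139],[0,0,0],-1],[[3,1.5,139],[0,0,0],0.3]], squeeze=60)

```text
clock: 2.75
tcp_pos: [0.4932, -0.227, 0.0637]
orientation: [0.001, 0.662, 0.749, 0.0]
wrist_force: [1.0, -0.2, 0.5]
finger_gap: 0.0698
grip_force: 0.0
```

move_arm(targets=[[[0,0,0],[0,0,0],1],[[0,0,0],[0,0,0],1],[[0,0,0],[0,0,0],1],[[0,0,0],[0,0,0],1],[[0,0,0],[0,0,0],1]], squeeze=60)

```text
clock: 3.38
tcp_pos: [0.4926, -0.2272, 0.0632]
orientation: [0.001, 0.663, 0.749, 0.0]
wrist_force: [-0.5, 0.6, 5.4]
finger_gap: 0.0133
grip_force: 59.1
```

move_arm(targets=[[[0,0,-50],[0,0,0],1],[[0,0,-100],[0,0,0],1],[[55,14,-105],[0,0,0.2],1],[[110,28,-105],[0,0,0.4],1],[[165,42,-105],[0,0,0.6],1]])

```text
clock: 4.0
tcp_pos: [0.5137, -0.0566, 0.1674]
orientation: [0.0, 0.702, 0.712, 0.0]
wrist_force: [0.7, -0.3, -0.4]
finger_gap: 0.013
grip_force: 59.6
```

```bash
python3 - <<'E'
from h import *
s,p,r=st(); print(s["clock"],p,s["finger_gap"],r.as_euler("xyz",degrees=True))
T=np.array([.5525,.2435,p[2]])
print("to hole, tool axes mm",1e3*r.inv().apply(T-p))
E
```

```text
4.0 [ 0.51373307 -0.05661735  0.16738566] 0.012958715603544885 [ 1.79974181e+02 -1.02748980e-03  9.08697580e+01]
to hole, tool axes mm [2.99494308e+02 4.33181032e+01 2.48913836e-02]
```

move_arm(targets=[[[60,8,0],[0,0,0.2],1],[[120,17,0],[0,0,0.4],1],[[180,26,0],[0,0,0.4],1],[[240,35,0],[0,0,0.4],1],[[297,43,0],[0,0,0.4],1]])

```text
clock: 4.62
tcp_pos: [0.5514, 0.2418, 0.167]
orientation: [0.0, 0.725, 0.688, -0.0]
wrist_force: [1.7, -0.4, -0.6]
finger_gap: 0.013
grip_force: 59.6
```

move_arm(targets=[[[0,0,0],[0,0,0],1],[[0,0,0],[0,0,0],1]])

```text
clock: 4.88
tcp_pos: [0.551, 0.2397, 0.1667]
orientation: [-0.0, 0.725, 0.689, -0.001]
wrist_force: [-0.3, -0.5, -1.0]
finger_gap: 0.0127
grip_force: 59.6
```

```bash
python3 - <<'E'
from h import *
s,p,r=st(); print(s["clock"],p,s["finger_gap"],s["wrist_force"],r.as_euler("xyz",degrees=True))
im=env.read_camera("wrist"); save(im,"w2"); print(im["fovy"],im["cx"],im["cy"],im["dist_coeffs"])
ims=env.read_camera("side")
for i in (im,ims):
  for t in ["bar_hole","pivot","block_top","pin_grip","jig"]:
    print(t,[(np.round(x["centre"],4).tolist(),round(x["confidence"],2)) for x in env.landmark_of(t,i)[:2]])
E
```

```text
4.875 [0.55099867 0.23969516 0.16667582] 0.012741598186030604 [-0.28716738 -0.52545411 -0.96455356] [-1.79932928e+02  4.78366476e-02  8.70471919e+01]
66.43494723646282 254.04488174479613 195.72620559925954 [0.01454883 0.         0.         0.         0.        ]
bar_hole [([0.5503, 0.244, 0.0572], 0.95)]
pivot [([0.5217, 0.1248, 0.0573], 0.81)]
block_top [([0.5564, 0.2453, 0.0503], 0.94)]
pin_grip [([0.5509, 0.2352, 0.1747], 0.66), ([0.5225, 0.1251, 0.0619], 0.26)]
jig [([0.5323, 0.1831, 0.0031], 0.66)]
bar_hole [([0.5514, 0.2444, 0.0553], 0.82)]
pivot [([0.7979, -0.1529, -0.0014], 0.26)]
block_top [([0.5481, 0.2402, 0.0441], 0.8)]
pin_grip [([0.5481, 0.2373, 0.1801], 0.44)]
jig [([0.528, 0.1837, -0.0001], 0.72)]
```

View pics/w2.png

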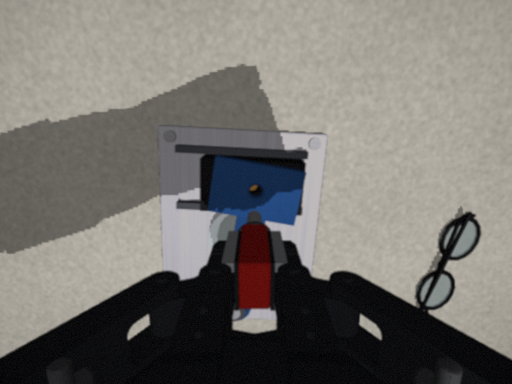

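```bash
python3 - <<'E'
import cv2
a=cv2.imread("pics/w2.png")[140:240,195:320]
a=cv2.convertScaleAbs(a,alpha=2,beta=10)
cv2.imwrite("pics/w2c.png",cv2.resize(a,None,fx=6,fy=6,interpolation=cv2.INTER_CUBIC))
E
```

```text
(no output)
```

View pics/w2c.png

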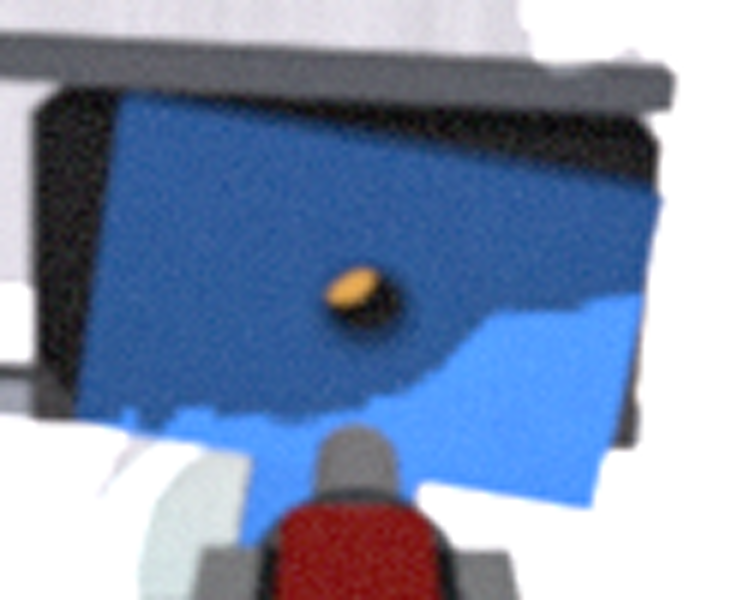

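```bash
cat >> h.py <<'E'
M=np.array([[5.83634482e-04,9.63057843e-01,2.69293986e-01,6.82258998e-02],[9.99999817e-01,-6.04417762e-04,-5.73763052e-06,-2.97412028e-04],[1.57240398e-04,2.69293940e-01,-9.63058020e-01,-1.42620291e-01],[0,0,0,1]])
K=np.array([[293.2,0,254.045],[0,293.2,195.726],[0,0,1]]); D=np.array([.01454883,0,0,0,0])
K[0,0]=K[1,1]=192/np.tan(np.radians(66.43494723646282/2))
def proj(Pt):
    c=(np.asarray(Pt)-M[:3,3])@M[:3,:3]
    return cv2.projectPoints((c*[1,-1,-1]).reshape(-1,1,3),np.zeros(3),np.zeros(3),K,D)[0].reshape(-1,2)
def ray(uv):
    x,y=cv2.undistortPoints(np.array([[uv]],float),K,D)[0,0]
    return M[:3,:3]@np.array([x,-y,-1.])
E
python3 - <<'E'
from h import *
s,p,r=st()
def hit(uv,z):
    o=p+r.apply(M[:3,3]); d=r.apply(ray(uv)); return o+d*(z-o[2])/d[2]
h=hit((255.3,189.7),.058); print("hole",h, "tool",1e3*r.inv().apply(h-p))
th=np.linspace(0,2*np.pi,90)
for X in (-6,-4,-2,0,2):
  pts=np.vstack([np.c_[X+rr*np.cos(th),rr*np.sin(th),0*th+z] for rr,z in((4,55),(5,53))])*1e-3
  q=proj(pts); print(X,q[:,1].min(), q[np.argmin(q[:,1]),0])
E
```

```text
hole [0.55265971 0.24277748 0.058     ] tool [  3.30660228   0.81453943 109.4061809 ]
-6 215.53955993690354 254.4525755404056
-4 212.85581981661065 254.4552892510017
-2 210.15816974442478 254.458018076817
0 207.44648122164068 254.46076216437743
2 204.72062398485247 254.46352166225603
```

move_arm(targets=[[[6,1,20],[0,0,0],1],[[6,1,45],[0,0,0],1],[[6,1,50],[0,0,0],1],[[6,1,50],[0,0,0],1]])

```text
clock: 5.98
tcp_pos: [0.5528, 0.2457, 0.1174]
orientation: [-0.0, 0.725, 0.688, -0.0]
wrist_force: [0.6, -0.1, -0.3]
finger_gap: 0.013
grip_force: 59.6
```

move_arm(targets=[[[0,0,2],[0,0,0],1],[[0,0,4],[0,0,0],1],[[0,0,5],[0,0,0],1],[[0,0,5],[0,0,0],1]])

```text
clock: 6.48
tcp_pos: [0.5532, 0.2458, 0.113]
orientation: [0.0, 0.725, 0.688, 0.001]
wrist_force: [-0.3, -0.1, 2.6]
finger_gap: 0.0132
grip_force: 60.2
```

move_arm(targets=[[[0,0,1],[0,0,0],1],[[0,0,2],[0,0,0],1],[[0,0,2],[0,0,0],1]])

```text
clock: 6.85
tcp_pos: [0.5539, 0.2457, 0.1125]
orientation: [0.001, 0.725, 0.688, 0.001]
wrist_force: [-1.9, -1.0, 10.1]
finger_gap: 0.0136
grip_force: 61.3
```

```bash
python3 - <<'E'
from h import *
s,p,r=st(); print(p,s["wrist_force"],s["ft_torque"])
im=env.read_camera("wrist"); save(im,"w3")
a=cv2.imread("pics/w3.png")[110:240,185:325]
a=cv2.convertScaleAbs(a,alpha=2,beta=10)
cv2.imwrite("pics/w3c.png",cv2.resize(a,None,fx=5,fy=4.6,interpolation=cv2.INTER_CUBIC))
E
```

```text
[0.55390413 0.24574504 0.11248637] [-1.85398743 -1.01332117 10.10246128] [-0.38487989  0.49299025  0.04789439]
```

View pics/w3c.png

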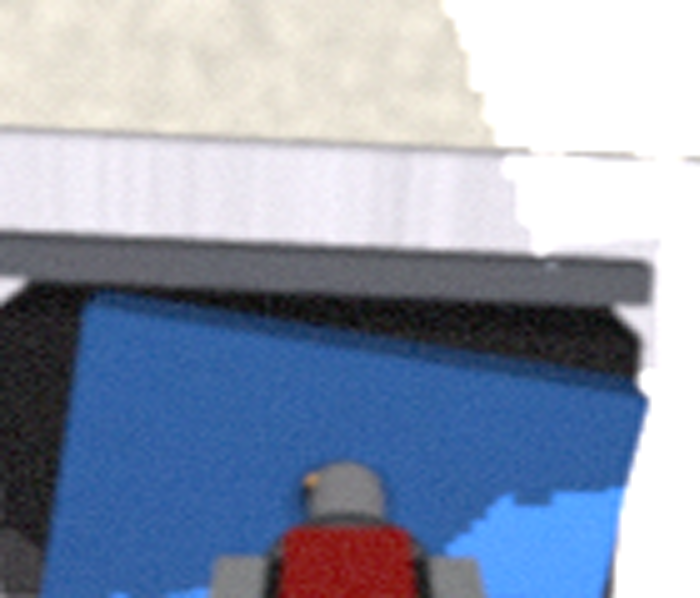

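```bash
python3 - <<'E'
from h import *
s,p,r=st()
def bar(tl,tr,zt):
    P=[]
    for uv in(tl,tr):
        d=ray(uv); P.append((M[:3,3]+d*(zt-M[2,3])/d[2])*1e3)
    a,b=P; u=(b-a); L=np.linalg.norm(u); u/=L; n=np.array([u[1],-u[0],0]); n*=-np.sign(n[0])
    return a,b,L,(a+b)/2+25*n
print(bar((195+125/6,140+95/6),(195+660/6,140+200/6),.1667-.058))
print(bar((203,110+305/4.6),(185+645/5,110+400/4.6),.1125-.058))
E
```

```text
(array([ 33.42885936, -33.06331419, 108.7       ]), array([ 18.22911397,  44.0704344 , 108.7       ]), np.float64(78.61709376139623), array([  1.30068598,   0.67008666, 108.7       ]))
(array([ 26.89965699, -35.2728674 ,  54.5       ]), array([12.24023423, 41.57923971, 54.5       ]), np.float64(78.23774692691757), array([-4.98728864, -1.531069  , 54.5       ]))
```

move_arm(targets=[[[0,0,-1.5],[0,0,0],1],[[-0.3,-1.5,-1.5],[0,0,0],1],[[-0.3,-1.5,0],[0,0,0],1],[[-0.3,-1.5,1],[0,0,0],1],[[-0.3,-1.5,1],[0,0,0],1]])

```text
clock: 7.52
tcp_pos: [0.5529, 0.2458, 0.112]
orientation: [0.001, 0.725, 0.688, 0.002]
wrist_force: [-0.8, -1.7, 14.9]
finger_gap: 0.0132
grip_force: 62.0
```

move_arm(targets=[[[0,0,-1.5],[0,0,0],1],[[-0.7,-0.5,-1],[0,0,0],1],[[-1.5,-0.5,-1],[0,0,0],1],[[-1.5,-0.5,-0.5],[0,0,0],1],[[-1.5,-0.5,0],[0,0,0],1]])

```text
clock: 8.15
tcp_pos: [0.5512, 0.2443, 0.11]
orientation: [0.0, 0.725, 0.688, 0.001]
wrist_force: [1.1, -0.9, -0.0]
finger_gap: 0.0132
grip_force: 59.6
```

move_arm(targets=[[[0,0,2],[0,0,0],1],[[0,0,4],[0,0,0],1],[[0,0,6],[0,0,0],1],[[0,0,6],[0,0,0],1]])

```text
clock: 8.65
tcp_pos: [0.5505, 0.2438, 0.1026]
orientation: [-0.0, 0.725, 0.688, -0.0]
wrist_force: [2.1, -0.5, -0.9]
finger_gap: 0.0133
grip_force: 59.4
```

move_arm(targets=[[[0,0,1.5],[0,0,0],1],[[0,0,2.5],[0,0,0],1],[[0,0,3.5],[0,0,0],1],[[0,0,3.5],[0,0,0],1]])

```text
clock: 9.15
tcp_pos: [0.5506, 0.244, 0.0999]
orientation: [-0.0, 0.725, 0.688, -0.0]
wrist_force: [0.4, -0.4, 1.9]
finger_gap: 0.0129
grip_force: 60.0
```

move_arm(targets=[[[0,0,1],[0,0,0],1],[[0.2,-1,1],[0,0,0],1],[[0.3,-2,1],[0,0,0],1],[[0.5,-3,1],[0,0,0],1],[[0.6,-4,1],[0,0,0],1]])

```text
clock: 9.78
tcp_pos: [0.5472, 0.2447, 0.0987]
orientation: [0.0, 0.725, 0.688, 0.0]
wrist_force: [4.4, -1.2, -0.7]
finger_gap: 0.013
grip_force: 59.4
```

move_arm(targets=[[[0,0,0.7],[0,0,0],1],[[0,0,1.5],[0,0,0],1],[[0,0,1.5],[0,0,0],1]])

```text
clock: 10.15
tcp_pos: [0.5472, 0.2448, 0.0974]
orientation: [0.0, 0.725, 0.688, 0.0]
wrist_force: [3.0, -0.7, 0.9]
finger_gap: 0.013
grip_force: 59.7
```

move_arm(targets=[[[0,0,0.8],[0,0,0],1],[[0,0,1.5],[0,0,0],1],[[0,0,1.5],[0,0,0],1]])

```text
clock: 10.52
tcp_pos: [0.5472, 0.2448, 0.0959]
orientation: [0.0, 0.725, 0.688, 0.0]
wrist_force: [4.6, -1.3, 0.6]
finger_gap: 0.0133
grip_force: 59.7
```

move_arm(targets=[[[0,0.3,1],[0,0,0],1],[[0,0.5,2],[0,0,0],1],[[0,0.5,3],[0,0,0],1],[[0,0.5,4],[0,0,0],1],[[0,0.5,4],[0,0,0],1]])

```text
clock: 11.15
tcp_pos: [0.5473, 0.2448, 0.0916]
orientation: [-0.0, 0.725, 0.688, -0.0]
wrist_force: [3.8, -1.5, 0.3]
finger_gap: 0.0134
grip_force: 59.7
```

move_arm(targets=[[[-0.2,0.3,1.5],[0,0,0],1],[[-0.3,0.5,3],[0,0,0],1],[[-0.3,0.5,4.5],[0,0,0],1],[[-0.3,0.5,6],[0,0,0],1],[[-0.3,0.5,6],[0,0,0],1]])

```text
clock: 11.78
tcp_pos: [0.5475, 0.2446, 0.0863]
orientation: [-0.0, 0.725, 0.688, 0.0]
wrist_force: [1.6, -0.7, 5.6]
finger_gap: 0.0133
grip_force: 60.6
```

move_arm(targets=[[[0,0,2],[0,0,0],1],[[0,0,4],[0,0,0],1],[[0,0,6],[0,0,0],1],[[0,0,8],[0,0,0],1],[[0,0,8],[0,0,0],1]])

```text
clock: 12.4
tcp_pos: [0.5475, 0.2446, 0.0783]
orientation: [-0.0, 0.725, 0.688, 0.0]
wrist_force: [1.2, -0.8, 5.3]
finger_gap: 0.0134
grip_force: 60.5
```

move_arm(targets=[[[0,0,1.5],[0,0,0],1],[[0,0,3],[0,0,0],1],[[0,0,4.5],[0,0,0],1],[[0,0,5],[0,0,0],1],[[0,0,5],[0,0,0],1]])

```text
clock: 13.02
tcp_pos: [0.5475, 0.2446, 0.0735]
orientation: [-0.0, 0.725, 0.688, 0.0]
wrist_force: [1.6, -1.2, 6.4]
finger_gap: 0.0133
grip_force: 60.6
```

move_arm(targets=[[[0,0,0.7],[0,0,0],1],[[0,0,1.4],[0,0,0],1],[[0,0,2],[0,0,0],1],[[0,0,2],[0,0,0],1]])

```text
clock: 13.52
tcp_pos: [0.5476, 0.2446, 0.0731]
orientation: [0.0, 0.725, 0.688, 0.001]
wrist_force: [-1.6, -2.5, 16.6]
finger_gap: 0.0134
grip_force: 62.2
```

move_arm(targets=[[[0,0,1],[0,0,0],1],[[0,0,1],[0,0,0],1],[[0,0,-1],[0,0,0],1],[[0,0,-1],[0,0,0],0],[[0,0,-1],[0,0,0],-0.5]])

```text
clock: 14.15
tcp_pos: [0.5464, 0.2445, 0.0708]
orientation: [-0.001, 0.725, 0.688, -0.001]
wrist_force: [0.3, 0.0, 0.3]
finger_gap: 0.0491
grip_force: 0.0
```

move_arm(targets=[[[0,0,-1],[0,0,0],-0.5],[[0,0,-1],[0,0,0],-0.5],[[0,0,-2],[0,0,0],-0.5]])

```text
clock: 14.52
tcp_pos: [0.5476, 0.2444, 0.0736]
orientation: [-0.0, 0.725, 0.688, -0.0]
wrist_force: [0.4, 0.8, -0.1]
finger_gap: 0.0642
grip_force: 0.0
```

move_arm(targets=[[[0,0,-20],[0,0,0],-0.5],[[0,0,-50],[0,0,0],-0.5],[[0,0,-100],[0,0,0],-0.5],[[-40,0,-120],[0,0,0],-0.5],[[-40,0,-120],[0,0,0],-0.5]])

```text
clock: 15.15
tcp_pos: [0.547, 0.2031, 0.1963]
orientation: [0.001, 0.726, 0.687, 0.002]
wrist_force: [0.4, -0.3, -0.1]
finger_gap: 0.0643
grip_force: 0.0
```

```bash
python3 - <<'E'
from h import *
s,p,r=st(); print(s["clock"],p,s["wrist_force"])
im=env.read_camera("wrist"); save(im,"w4")
for i in (im,env.read_camera("side")):
  print([(np.round(x["centre"],4).tolist(),round(x["confidence"],2)) for x in env.landmark_of("pin_grip",i)[:2]])
a=cv2.imread("pics/w4.png"); cv2.imwrite("pics/w4c.png",cv2.convertScaleAbs(a,alpha=1.8))
E
```

```text
15.15 [0.54696305 0.20314256 0.19631963] [ 0.42057927 -0.27018035 -0.10233941]
[([0.5463, 0.244, 0.0855], 0.8)]
[([0.5447, 0.238, 0.088], 0.56)]
```

View pics/w4c.png

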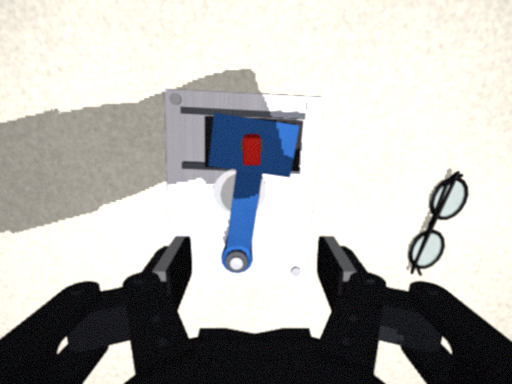

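The picture shows the red handle upright on the bar at (252,150), with its measured height (0.0855 m) matching the fully seated 0.085 m.

```bash
python3 -c "
from workcell import env
print(env.hand_in())"
```

```text
the job is handed in; nothing more can be done
None
```

The red pin is through the bar and seated in the hidden hole, and I let go and handed the job in at about 15 s; seating is judged from the downward push stopping within about 0.1 mm of the computed home height and a final camera reading. The highest force I read while it touched the jig was about 17 N, and the other items were not touched.

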